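Lock the cam clamp on a re-glued laptop hinge

TASK

Lock the blue cam clamp onto the re-glued hinge of the stripped laptop. Swing the red-handled lever down gently to feel where it starts to bite, stop there, and reset the black knurled nut until the bite comes half way down (45 degrees); then push the lever fully down so that it stays locked by itself. Never force a lever that bites early, since that cracks the hinge corner, do not turn the nut once the lever is down, and leave the laptop and the tools where they lie.

Things in the scene. Friction and masses are not known exactly. Their poses are not given: they have to be found in the camera images.
- jig: Bonding jig, fixed to the bench: aluminium plate 375 x 430 x 10 mm, black fences round the laptop, blue clamp at its near left. Origin: on the bench under the clamp's stud (the nut's axis), z up. The clamp's strap lies along y: foot towards -y, over the laptop, cam lever towards +y. The lever turns about x. Yaw differs from run to run.
- strap: Blue steel clamp strap, 180 x 25 to 33 x 8 mm, rocking on the stud like a see-saw. Origin: on the stud, half-way through the strap; y towards the lever, z up. It carries the sprung rubber foot 85 mm from the stud at -y and the lever's pivot 70 mm from the stud at +y. The cam raises the lever's end and so lowers the foot. How far down the foot is screwed is not known and differs from run to run.
- nut (a joint): Turn of the black knurled nut on the stud, rad, 0 (backed off) to 9; grows as it is tightened, clockwise from above. Lead 5 mm a turn: 1 rad looser raises the strap at the stud by 0.80 mm and, with the cam as it is, the foot by 1.76 mm. It turns stiffly (0.4 N m) and stays as left. At the start it is always too tight for this job, by an amount that differs widely from run to run.
- nut_grip (a point): Middle of the nut: knurled, black, with a white mark on its top, 32 mm across and 22 mm tall, axis vertical. The strap's top is 15.5 mm below this point (a washer lies between) and is 25 to 33 mm wide here. The 12 mm stud sticks up at most 25 mm above the nut's top. The upright lever stands 70 mm away towards the jig's +y.
- lever (a joint): Cam lever angle, rad: 0 upright (open, as at the start), 0.79 half way (45 degrees), 1.65 fully down on its stop, handle along the jig's +y, cam just past dead centre so that it locks itself. With the lever at q the cam has lowered the foot by 9.7 mm x cos(1.53 - q) and raised the pivot by 8 mm x cos(1.53 - q). It stays where it is left while it does not bite.
- lever_pivot (a point): Pivot of the cam lever, in the forked end of the strap; the lever turns about the jig's x axis here.
- lever_grip (a point): Middle of the red handle, 70 mm from the pivot along the lever: round bar 14 mm thick, its end 22 mm beyond this point; can be pushed down with the fingertips from the nut's side, or pinched. Before the bite it moves with 1 to 2 N (pushed, not pinched); after it the push rises by 20 to 35 N per rad at first, to 4 to 7 N on a right setting, and eases towards the stop.
- laptop: Stripped laptop base, 320 x 220 x 15 mm, 0.5 to 1 kg, loose on the jig plate between the fences, green boards and black battery showing; its steel hinge bracket (30 x 30 mm) lies under the clamp's foot. Origin: under its centre. It must stay where it is.
- driver: Screwdriver with orange handle, 150 mm, lying on the jig plate; to be left alone.
- screw_dish: Aluminium screw dish, 60 mm across, on the jig plate; to be left alone.
- keyboard: Removed black keyboard, 285 x 105 mm, on the bench to the left; to be left alone.
- pliers: Pliers with teal handles, 150 mm, on the bench to the right; to be left alone.
- tweezers: Steel tweezers, 125 mm, on the bench to the left; to be left alone.
- bracket (a point): Middle of the top of the laptop's steel hinge bracket (30 x 30 mm), just under the clamp's foot. Once the foot touches it, the force grows by 11 N per mm that the foot would go lower. The clamp force is right at 20 to 34 N: about 27 N when the foot touches (the lever starts to bite) at 45 degrees, still right from 40 to 51. Over 48 N at any time cracks the corner. The touch can only be felt, at the lever.

How it is judged:
At the end, for the whole second after the job is handed in: The lever is down on its stop (over 1.55 rad) and stays there by itself, the clamp presses on the laptop's hinge with 20 to 34 N, and the laptop lies within 8 mm of where it was (value of joint lever above 1.55 rad and contact force between strap and laptop between 20 and 34 N and distance of laptop from where it was at the start of the episode below 0.008 m); the robot touches nothing.
It fails at once if the hinge corner cracks: the clamp presses on the laptop with more than 48 N (contact force between strap and laptop above 48 N).
It fails at once if the nut is turned (faster than 0.6 rad/s) with the lever clamped down (beyond 1.3 rad) (value of joint lever above 1.3 rad and (velocity of joint nut above 0.6 rad/s or velocity of joint nut below -0.6 rad/s)).
It fails at once if the laptop is shoved more than 12 mm (distance of laptop from where it was at the start of the episode above 0.012 m).
It fails at once if a bystander (screwdriver, screw dish, keyboard, pliers or tweezers) is pushed more than 30 mm (distance of any of driver, screw_dish, keyboard, pliers, tweezers from where it was at the start of the episode above 0.03 m).
It also fails if it takes over 72 s, if anything falls off the work surface, if the arm or the gripper's body presses on something with over 40 N, if the wrist force passes 120 N, or if a joint passes its speed limit or range.

ROBOT

A 7-joint arm with a two-finger parallel gripper is mounted at the origin on the work surface. World frame = base frame: x ahead of the robot, y to its left, z up, the work surface at z = 0. Lengths are in m, angles in rad, forces in N, time in s.
With the tool pointing down it reaches from about 0.4 to 0.85 m from the base axis. Payload 10.4 kg.
Tool frame: the origin (TCP) lies at the very end of the fingers, on their centre line; the grasp point (between the pads) lies r.hold_point_z behind it (r.hold_point_z is the distance from the TCP to the grasp point, in m); z points along the fingers, y is the direction in which the jaws open and shut (so a half turn about z gives the same grasp; the last joint's range is limited). The gripper opens to 87 mm and grips with 3 to 60 N. Pads are 19 mm wide; open, the fingers measure 117 mm over their backs; the gripper's body (75 mm by 190 mm) begins 51 mm behind the grasp point.
Start: joints at [-1.372, 0.332, -0.065, 1.46, 0.022, 1.35, -0.088], TCP at [0.137, 0.61, 0.223] pointing down, gripper open.
Joint ranges: [-2.6, 2.6], [-0.5, 2.12], [-1.47, 1.34], [0.16, 2.42], [-1.27, 4.41], [0.06, 2.06], [-2.6, 2.6]. Speed limits (rad/s): [2.22, 2.22, 2.79, 2.79, 3.14, 3.14, 3.14].

INTERFACE

Orientations are given as a unit quaternion [x, y, z, w].
In Python, from bench import r gives the robot as it stands.
- The arm moves only by the tool send_rows, never from a script. Its argument "commands" is a list of rows, each a list of 7 numbers: the shift along the world's x, y, z normalised to -1 to 1, where 1 is 0.03 m, then the turn, a rotation vector about the world's x, y, z normalised to -1 to 1, where 1 is 5 degrees, then the gripper command: -1 is fully open, 1 is shut, values between are in proportion. In form: [[tx, ty, tz, ax, ay, az, jaw], ...]. A call has 1 to 10 rows; each row shifts and turns the pose as measured when the row begins; what a row does not reach is not made up. A row lasts 1/12 s, in which the tool goes at most 41.7 mm and 7.16 degrees, less where a joint would pass 70% of its speed; a pose out of reach is approached as far as the arm can. A call with a number of a shift or a turn outside -1 to 1 is refused whole. A call with a gripper value outside its range is refused whole. The fingers move at their own pace and stop on an object; "grip_force" is the grip in N (left out, the last holds). Time passes only in rows, so rows that do not move let the fingers close. It gives the time, the measured TCP pose, the force and the opening at its end, in the units of the state.
- r.read_state(): the state, without advancing time (a new reading comes with each control period).
- r.camera(name): name is "scene" or "side" or "wrist"; returns the picture (420x560x3 uint8, blue, green, red); there is no depth.
- r.calibration(name): a dict with "K" (3x3 intrinsics, pixels), "R" (3x3) and "t" (3): a world point X has camera coordinates R X + t; the wrist camera has in their place "mount" (4x4, takes a point from camera to tool coordinates, whose origin is the TCP and whose axes are the flange's). Camera axes: x right, y down, z forward; pixel columns grow to the right and rows downward; lengths in m; the calibration is good to about 2 mm. A picture is of the moment at which its call begins: read the wrist's pose just before it. calibration takes no time and is no camera call.
- r.close_job(): hands the job in, once; it reports no verdict.
The state is a dict: "time": time; "joint_positions": joint angles; "joint_vel": joint speeds; "joint_torque": joint torques, N m; "ee_pos": TCP position; "eef_rot": TCP orientation; "ft_force": force on the tool from outside, world axes, zero at the start; "torque": the same for the moment, N m; "width": finger opening in m.
Only numpy, scipy, OpenCV 4.12 (cv2) and the standard library are available. Lean on these libraries where they do the work, as an engineer would, in place of code of your own. Each camera call takes 0.05 s, during which the arm holds its last target.

## Working session

There is one attempt and no reset: what is moved stays moved. The work goes in short steps, Python scripts to look and compute and a tool call to move; the robot and the scene stay as the last step left them, time stands still between calls to the robot, and variables do not carry over. Pictures are saved under pics/ and viewed, and the job is handed in when it is done.

Besides the shell and the picture viewer there is one more tool, called by a JSON object that holds its "name" and its "arguments", one argument or row to a line. send_rows: Moves the arm, as the interface text tells. Scaled input: -1 to 1 covers 0.03 m each way for a shift and 5 degrees each way for a turn. Its arguments: {"type":"object","properties":{"commands":{"type":"array"},"grip_force":{"type":"number"}},"required":["commands"]}

```bash
ls; mkdir -p pics; python3 - <<'E'
from bench import r
import cv2,numpy as np
s=r.read_state();print(s, r.hold_point_z)
for n in("scene","side","wrist"):
    cv2.imwrite(f"pics/{n}0.png",r.camera(n)); c=r.calibration(n); print(n,{k:np.round(v,4).tolist() for k,v in c.items()})
E
```

```text
pics
{'time': 0.0, 'joint_positions': array([-1.37159186,  0.33288493, -0.06470489,  1.46091947,  0.02158663,
        1.34990054, -0.08849186]), 'joint_vel': array([-0.00107254, -0.00061245,  0.0001847 ,  0.00076486, -0.00117447,
        0.0002105 , -0.00087255]), 'joint_torque': array([-3.10656933e-04, -6.23257113e+01,  2.43219431e-02, -3.89898705e+01,
       -6.14335947e-02,  3.98307235e-02,  1.48925697e-04]), 'ee_pos': array([0.13740841, 0.60931894, 0.22175623]), 'eef_rot': array([ 1.10659928e-01,  9.93858077e-01, -7.06674861e-04, -5.34298203e-05]), 'ft_force': array([-0.19368129, -0.19335801,  0.73785603]), 'torque': array([-0.00506938, -0.03910456,  0.00108329]), 'width': 0.08708509281488612} 0.0187
scene {'K': [[435.4513, 0.0, 277.915], [0.0, 435.4513, 208.5602], [0.0, 0.0, 1.0]], 'R': [[-0.7743, 0.6325, -0.0171], [0.3859, 0.4506, -0.805], [-0.5015, -0.6299, -0.593]], 't': [0.469, -0.1533, 1.4735]}
side {'K': [[390.6638, 0.0, 281.0103], [0.0, 390.6638, 217.4156], [0.0, 0.0, 1.0]], 'R': [[0.9933, -0.1152, 0.0107], [-0.0517, -0.5251, -0.8495], [0.1035, 0.8432, -0.5275]], 't': [-0.6096, 0.1, 1.043]}
wrist {'K': [[349.7547, 0.0, 280.5031], [0.0, 349.7547, 211.5688], [0.0, 0.0, 1.0]], 'mount': [[0.0004, -0.9638, -0.2665, 0.0722], [1.0, 0.0006, -0.0008, -0.0005], [0.001, -0.2665, 0.9638, -0.1616], [0.0, 0.0, 0.0, 1.0]]}
```

View pics/scene0.png

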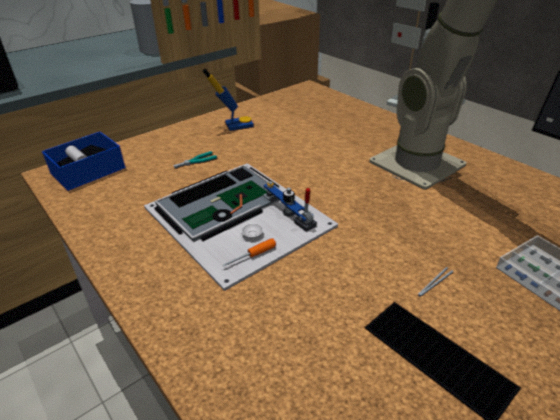

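View pics/side0.png

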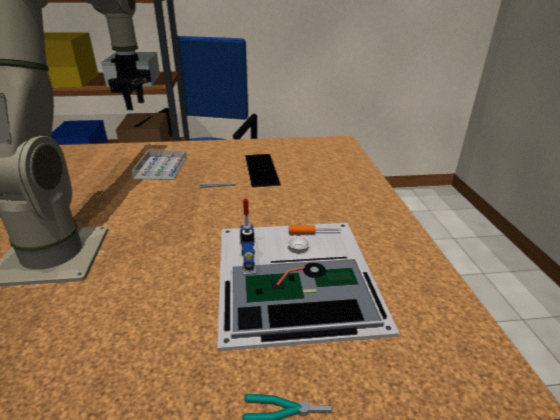

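View pics/wrist0.png

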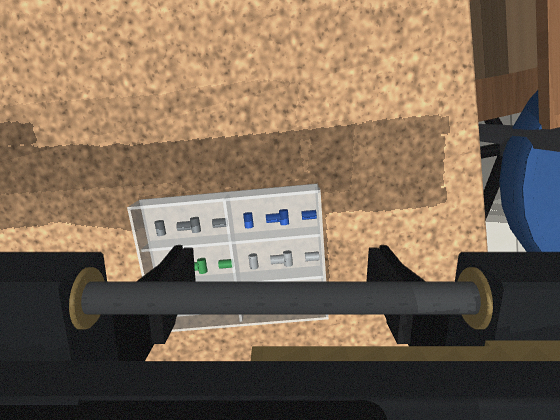

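The scene view shows the jig: nut near (289,195), red lever near (307,195). The side view has the lever near (246,207) and the nut near (247,232). I'll zoom in and triangulate.

```bash
cat > h.py <<'E'
import numpy as np,cv2
from bench import r
C={n:r.calibration(n) for n in("scene","side","wrist")}
def ray(n,uv,pose=None):
    c=C[n];d=np.linalg.inv(c["K"])@np.array([uv[0],uv[1],1.])
    if n=="wrist":
        from scipy.spatial.transform import Rotation as Ro
        p,q=pose;M=np.array(c["mount"]);R=Ro.from_quat(q).as_matrix()
        o=R@M[:3,3]+p; d=R@M[:3,:3]@d
    else:
        R=np.array(c["R"]);o=-R.T@c["t"];d=R.T@d
    return o,d/np.linalg.norm(d)
def plane(n,uv,z,pose=None):
    o,d=ray(n,uv,pose);return o+d*(z-o[2])/d[2]
def tri(*rays):
    A=0;b=0
    for o,d in rays:
        P=np.eye(3)-np.outer(d,d);A=A+P;b=b+P@o
    x=np.linalg.solve(A,b);return x,[np.linalg.norm((np.eye(3)-np.outer(d,d))@(x-o))*1000 for o,d in rays]
E
python3 - <<'E'
from h import *
for uv in((147,207),(248,165),(335,224),(226,284)):print("sc",plane("scene",uv,.01).round(3))
for uv in((220,228),(350,225),(388,332),(220,341)):print("si",plane("side",uv,.01).round(3))
a=cv2.imread("pics/scene0.png")[165:245,245:345];b=cv2.imread("pics/side0.png")[190:280,205:305]
cv2.imwrite("pics/z0.png",np.hstack([cv2.resize(a,(400,320),interpolation=2),cv2.resize(b[:80],(400,320),interpolation=2)]))
for n in("scene","side"):
    im=cv2.imread(f"pics/{n}0.png");h=cv2.cvtColor(im,cv2.COLOR_BGR2HSV)
    m=(((h[...,0]<6)|(h[...,0]>173))&(h[...,1]>150)&(h[...,2]>60)).astype(np.uint8)
    k,l,st,ce=cv2.connectedComponentsWithStats(m)
    for i in range(1,k):
        if st[i,4]>15:print(n,st[i],ce[i])
E
```

```text
sc [ 0.816 -0.351  0.01 ]
sc [ 0.449 -0.351  0.01 ]
sc [0.454 0.063 0.01 ]
sc [0.811 0.058 0.01 ]
si [0.442 0.072 0.01 ]
si [0.827 0.05  0.01 ]
si [ 0.797 -0.36   0.01 ]
si [ 0.449 -0.347  0.01 ]
scene [233   0   6  20  84] [235.71428571   9.46428571]
scene [305 188   5  15  47] [307.08510638 194.70212766]
side [244 199   4  16  60] [245.5 206.5]
```

View pics/z0.png

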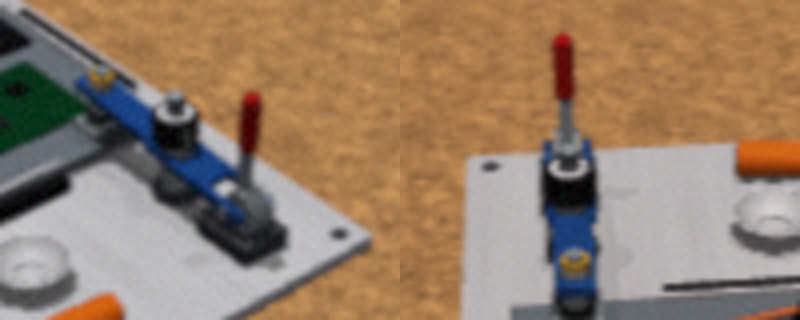

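```bash
python3 - <<'E'
from h import *
for nm,a,b in(("nut",(289,197.5),(247.3,236.5)),("lever",(307.1,194.7),(245.5,206.5)),("foot",(270.2,184.5),(248.3,255.5)),("levtop",(308,188.7),(245.5,199))):
    x,e=tri(ray("scene",a),ray("side",b));print(nm,x.round(4),np.round(e,1))
E
```

```text
nut [ 0.5179 -0.0575  0.0636] [0.4 0.4]
lever [0.5178 0.0156 0.1113] [0.3 0.3]
foot [ 0.5173 -0.1415  0.0653] [0.3 0.3]
levtop [0.5187 0.0192 0.1324] [0.4 0.4]
```

{"name": "send_rows", "arguments": {
  "commands": [
    [0.9,-0.7,0,0,0,-1,1],
    [0.9,-0.7,0,0,0,-1,1],
    [0.9,-0.7,0,0,0,-1,1],
    [0.9,-0.7,0,0,0,-1,1],
    [0.9,-0.7,0,0,0,-1,1],
    [0.9,-0.7,0,0,0,-1,1],
    [0.8,-0.9,0,0,0,-1,1],
    [0.8,-0.9,0,0,0,-1,1],
    [0.6,-1,0,0,0,-1,1],
    [0.6,-1,0,0,0,-1,1]
  ],
  "grip_force": 20
}}

```text
time: 0.98
ee_pos: [0.3828, 0.3619, 0.2179]
eef_rot: [0.53, 0.848, -0.001, -0.003]
ft_force: [1.0, 0.5, 1.0]
width: 0.0283
```

{"name": "send_rows", "arguments": {
  "commands": [
    [0.5,-1,0,0,0,-0.6,1],
    [0.5,-1,0,0,0,-0.6,1],
    [0.5,-1,0,0,0,-0.6,1],
    [0.5,-1,0,0,0,-0.6,1],
    [0.5,-1,0,0,0,-0.6,1],
    [0.4,-1,0,0,0,-0.6,1],
    [0.4,-1,0,0,0,-0.5,1],
    [0.4,-1,0,0,0,-0.5,1],
    [0.4,-1,0,0,0,-0.4,1],
    [0.2,-1,0,0,0,-0.2,1]
  ]
}}

```text
time: 1.82
ee_pos: [0.5165, 0.044, 0.2171]
eef_rot: [0.718, 0.696, -0.0, -0.004]
ft_force: [0.1, -0.1, 0.2]
width: 0.0001
```

{"name": "send_rows", "arguments": {
  "commands": [
    [0,-0.8,0,0,0,0,1],
    [0,-0.4,0,0,0,0,1],
    [0,0,0,0,0,0,1]
  ]
}}

```text
time: 2.07
ee_pos: [0.5169, -0.002, 0.2169]
eef_rot: [0.722, 0.692, -0.001, -0.003]
ft_force: [-0.3, 0.0, 0.2]
width: 0.0008
```

```bash
python3 - <<'E'
from h import *
s=r.read_state();print(s["ee_pos"],s["eef_rot"])
im=r.camera("wrist");cv2.imwrite("pics/w1.png",im)
E
```

```text
[ 0.51685895 -0.00200629  0.21687534] [ 0.7220252   0.69185917 -0.00126583 -0.00298329]
```

View pics/w1.png

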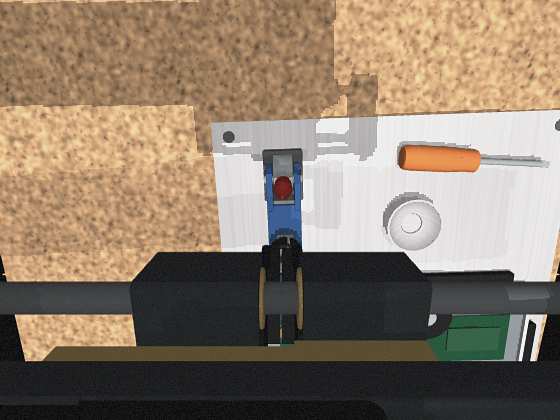

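```bash
python3 - <<'E'
from h import *
p=(np.array([ 0.51686,-0.00201,0.21688]),np.array([ 0.7220252,0.69185917,-0.00126583,-0.00298329]))
a=plane("wrist",(213,122),.01,p);b=plane("wrist",(555,112),.01,p);print(a,b,np.degrees(np.arctan2(*(b-a)[[1,0]])))
print("levtop",plane("wrist",(283,188),.132,p))
for uv in((283,151),(284,235)):print(plane("wrist",uv,.048,p))
E
```

```text
[0.44984762 0.066139   0.01      ] [0.79589142 0.06131409 0.01      ] -0.7988274316250956
levtop [0.51955696 0.01943671 0.132     ]
[0.52031288 0.03752989 0.048     ]
[ 0.51795469 -0.04551805  0.048     ]
```

{"name": "send_rows", "arguments": {
  "commands": [
    [0.1,-0.4,-0.6,0,0,0.4,1],
    [0,0,-1,0,0,0,1],
    [0,0,-1,0,0,0,1],
    [0,0,-1,0,0,0,1],
    [0,0,-0.4,0,0,0,1],
    [0,0,0,0,0,0,1]
  ]
}}

```text
time: 2.62
ee_pos: [0.5205, -0.0032, 0.0931]
eef_rot: [0.705, 0.709, 0.002, -0.003]
ft_force: [0.1, -0.0, 0.4]
width: 0.0006
```

{"name": "send_rows", "arguments": {
  "commands": [
    [0,-0.1,0.45,0,0,0,1],
    [0,0,0,0,0,0,1]
  ]
}}

```text
time: 2.78
ee_pos: [0.5195, -0.0033, 0.1061]
eef_rot: [0.704, 0.71, 0.0, -0.005]
ft_force: [0.6, 0.1, 0.6]
width: 0.0002
```

{"name": "send_rows", "arguments": {
  "commands": [
    [0,0.1,0,0,0,0,1],
    [0,0.1,0,0,0,0,1]
  ]
}}

```text
time: 2.95
ee_pos: [0.52, 0.0043, 0.107]
eef_rot: [0.704, 0.711, 0.001, -0.004]
ft_force: [0.1, -1.6, 1.0]
width: 0.0003
```

{"name": "send_rows", "arguments": {
  "commands": [
    [0,0.1,0,0,0,0,1],
    [0,0.1,0,0,0,0,1]
  ]
}}

```text
time: 3.12
ee_pos: [0.5201, 0.0114, 0.1073]
eef_rot: [0.703, 0.711, 0.001, -0.004]
ft_force: [-0.6, -1.5, -0.8]
width: 0.0002
```

{"name": "send_rows", "arguments": {
  "commands": [
    [0,0.1,-0.02,0,0,0,1]
  ]
}}

```text
time: 3.2
ee_pos: [0.5202, 0.0148, 0.1068]
eef_rot: [0.703, 0.711, 0.001, -0.004]
ft_force: [-1.5, -1.9, 2.4]
width: 0.0002
```

{"name": "send_rows", "arguments": {
  "commands": [
    [0,0.1,-0.02,0,0,0,1]
  ]
}}

```text
time: 3.28
ee_pos: [0.5203, 0.0182, 0.1064]
eef_rot: [0.703, 0.711, 0.001, -0.004]
ft_force: [-1.6, -2.1, 2.5]
width: 0.0005
```

{"name": "send_rows", "arguments": {
  "commands": [
    [0,0.1,-0.02,0,0,0,1]
  ]
}}

```text
time: 3.37
ee_pos: [0.5204, 0.0215, 0.1058]
eef_rot: [0.703, 0.711, 0.001, -0.004]
ft_force: [-0.1, -2.5, 2.4]
width: 0.0002
```

{"name": "send_rows", "arguments": {
  "commands": [
    [0,0.1,-0.02,0,0,0,1]
  ]
}}

```text
time: 3.45
ee_pos: [0.5205, 0.0248, 0.1052]
eef_rot: [0.703, 0.711, 0.002, -0.004]
ft_force: [-0.2, -2.4, 1.8]
width: 0.0005
```

{"name": "send_rows", "arguments": {
  "commands": [
    [0,0.1,-0.03,0,0,0,1]
  ]
}}

```text
time: 3.53
ee_pos: [0.5205, 0.0281, 0.1043]
eef_rot: [0.703, 0.711, 0.002, -0.004]
ft_force: [-1.8, -2.5, 1.1]
width: 0.0005
```

{"name": "send_rows", "arguments": {
  "commands": [
    [0,0,0,0,0,0,1],
    [0,0,0,0,0,0,1]
  ]
}}

```text
time: 3.7
ee_pos: [0.5204, 0.0291, 0.1039]
eef_rot: [0.703, 0.711, 0.001, -0.004]
ft_force: [0.4, -1.2, 0.9]
width: 0.0001
```

{"name": "send_rows", "arguments": {
  "commands": [
    [0,0.08,-0.04,0,0,0,1],
    [0,0.08,-0.04,0,0,0,1]
  ]
}}

```text
time: 3.87
ee_pos: [0.5207, 0.0337, 0.1018]
eef_rot: [0.703, 0.711, 0.002, -0.004]
ft_force: [-1.4, -2.3, 4.9]
width: 0.0006
```

```bash
python3 - <<'E'
from h import *
s=r.read_state();print(s["ee_pos"],s["ft_force"])
a=r.camera("side");b=r.camera("scene");s=r.read_state();print(s["ee_pos"],s["ft_force"],s["time"])
cv2.imwrite("pics/side2.png",a);cv2.imwrite("pics/scene2.png",b)
cv2.imwrite("pics/z2.png",np.hstack([cv2.resize(b[155:255,255:355],(400,400),interpolation=2),cv2.resize(a[160:260,195:295],(400,400),interpolation=2)]))
E
```

```text
[0.52065446 0.03369455 0.10178048] [-1.44574748 -2.33962372  4.87131445]
[0.52052743 0.03392966 0.10164167] [-0.39839141 -1.33859028  3.91007992] 3.9667
```

View pics/z2.png

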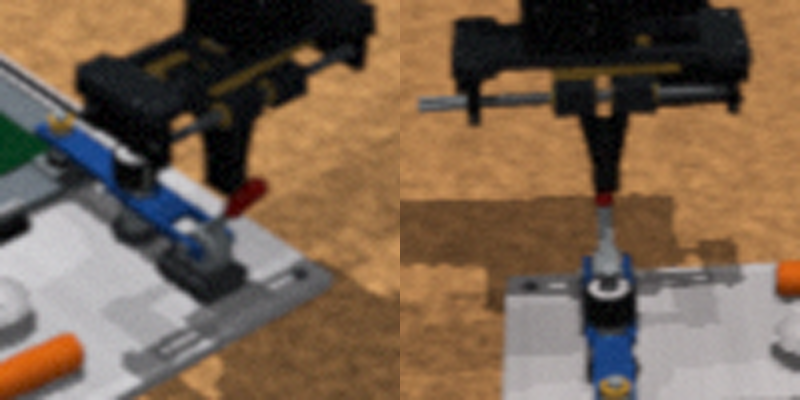

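```bash
cat >> h.py <<'E'
def xplane(n,uv,x):
    o,d=ray(n,uv);return o+d*(x-o[0])/d[0]
PY,PZ=.0135,.041
def q(y,z,off=.0095):
    y=y+off-PY;z=z-PZ;L=np.hypot(y,z);return np.arctan2(y,z)+np.arcsin(.007/L)
def redq(fn,x=.5195):
    im=cv2.imread(fn);h=cv2.cvtColor(im,cv2.COLOR_BGR2HSV)
    m=(((h[...,0]<8)|(h[...,0]>172))&(h[...,1]>130)&(h[...,2]>50)).astype(np.uint8);m[:150]=0
    k,l,st,ce=cv2.connectedComponentsWithStats(m);i=1+np.argmax(st[1:,4])
    p=ce[i];P=xplane("scene",p,x);ys,xs=np.nonzero(l==i)
    Q=np.array([xplane("scene",(a,b),x) for a,b in zip(xs,ys)])[:,1:];w,v=np.linalg.eigh(np.cov(Q.T));d=v[:,1]*np.sign(v[1,1])
    print("red",p.round(1),P.round(4),"q axis",np.arctan2(d[0],d[1]),"q pivot",np.arctan2(P[1]-PY,P[2]-PZ),"R",np.hypot(P[1]-PY,P[2]-PZ))
E
python3 - <<'E'
from h import *
redq("pics/scene0.png");redq("pics/scene2.png")
for y,z in((.0043,.107),(.0114,.1073),(.0148,.1068),(.0215,.1058),(.0281,.1043),(.0291,.1039),(.0337,.1018)):print(y,q(y,z))
E
```

```text
red [307.  194.9] [0.5195 0.0174 0.1124] q axis 0.12976307175451465 q pivot 0.05410633691362822 R 0.07153915885751938
red [315.9 203.8] [0.5195 0.0515 0.1027] q axis 0.6511756771554698 q pivot 0.5523633384677928 R 0.07246088802449474
0.0043 0.11080478411593384
0.0114 0.2162764662270241
0.0148 0.26785530396982216
0.0215 0.36824789962567683
0.0281 0.46731435479084704
0.0291 0.48323077579384965
0.0337 0.5580289557673392
```

{"name": "send_rows", "arguments": {
  "commands": [
    [0,0.09,-0.05,0,0,0,1]
  ]
}}

```text
time: 4.05
ee_pos: [0.5208, 0.0361, 0.1005]
eef_rot: [0.703, 0.711, 0.002, -0.004]
ft_force: [-2.0, -4.0, 6.0]
width: 0.0005
```

{"name": "send_rows", "arguments": {
  "commands": [
    [0,0.08,-0.06,0,0,0,1]
  ]
}}

```text
time: 4.13
ee_pos: [0.521, 0.0384, 0.099]
eef_rot: [0.703, 0.711, 0.002, -0.003]
ft_force: [-3.3, -2.5, 8.5]
width: 0.0004
```

{"name": "send_rows", "arguments": {
  "commands": [
    [0,0.08,-0.06,0,0,0,1]
  ]
}}

```text
time: 4.22
ee_pos: [0.5212, 0.0406, 0.0976]
eef_rot: [0.704, 0.711, 0.002, -0.003]
ft_force: [-3.5, -3.1, 9.6]
width: 0.0004
```

{"name": "send_rows", "arguments": {
  "commands": [
    [0,-0.8,0.3,0,0,0,1],
    [0,-1,0.7,0,0,-0.5,1],
    [0,-1,0.6,0,0,-1,1],
    [0,-1,0.5,0,0,-1,0.5],
    [0,-0.4,0.2,0,0,-1,-0.15],
    [0,0,0,0,0,-1,-0.15]
  ]
}}

```text
time: 4.72
ee_pos: [0.5198, -0.0853, 0.1678]
eef_rot: [0.83, 0.557, 0.004, -0.005]
ft_force: [0.2, -0.1, -0.7]
width: 0.013
```

```bash
python3 - <<'E'
from h import *
s=r.read_state();print(repr(s["ee_pos"]),repr(s["eef_rot"]),s["ft_force"],s["joint_positions"][6])
im=r.camera("wrist");cv2.imwrite("pics/w3.png",im);b=r.camera("scene");cv2.imwrite("pics/scene3.png",b);redq("pics/scene3.png")
E
```

```text
array([ 0.51982705, -0.08529047,  0.16779821]) array([ 0.83026192,  0.55734121,  0.00382055, -0.00461738]) [ 0.18639249 -0.13212068 -0.70691562] -0.19229537963139107
red [317.5 206.1] [0.5195 0.0577 0.0989] q axis 0.7073663509546094 q pivot 0.6521526460711037 R 0.07283810547981182
```

View pics/w3.png

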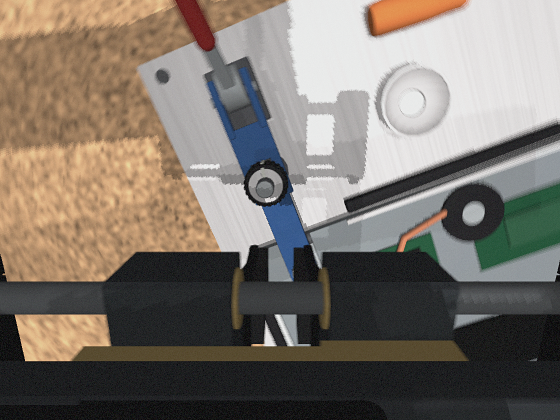

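```bash
python3 - <<'E'
from h import *
p=(np.array([ 0.51983,-0.08529,0.1678]),np.array([ 0.83026192,0.55734121,0.00382055,-0.00461738]))
for uv,z in(((266,184),.0746),((265,187),.095)):print(plane("wrist",uv,z,p))
E
```

```text
[ 0.5193405  -0.05930432  0.0746    ]
[ 0.52017608 -0.05785653  0.095     ]
```

{"name": "send_rows", "arguments": {
  "commands": [
    [0,0.5,-0.4,0,0,-1,-0.15],
    [0,0.4,-0.5,0,0,-1,-0.15],
    [0,0.1,-0.5,0,0,-1,-0.15],
    [0,0,-0.3,0,0,-1,-0.15],
    [0,0,0,0,0,-0.4,-0.15]
  ]
}}

```text
time: 5.23
ee_pos: [0.5193, -0.0459, 0.1117]
eef_rot: [0.919, 0.394, 0.004, -0.005]
ft_force: [-0.2, 0.4, 0.1]
width: 0.0483
```

{"name": "send_rows", "arguments": {
  "commands": [
    [0,-0.4,0,0,0,0,-0.15],
    [0,0,-0.8,0,0,0,-0.15],
    [0,0,-0.7,0,0,0,-0.15],
    [0,0,-0.25,0,0,0,-0.15],
    [0,0,0,0,0,0,-0.15]
  ]
}}

```text
time: 5.65
ee_pos: [0.5184, -0.0505, 0.0541]
eef_rot: [0.914, 0.406, 0.003, -0.007]
ft_force: [-0.2, -0.3, -0.6]
width: 0.0499
```

{"name": "send_rows", "arguments": {
  "commands": [
    [0.03,-0.24,0.03,0,0,0,-0.15],
    [0,0,0,0,0,0,-0.15]
  ]
}}

```text
time: 5.82
ee_pos: [0.5191, -0.057, 0.0551]
eef_rot: [0.913, 0.408, 0.002, -0.007]
ft_force: [-0.1, -0.7, 0.2]
width: 0.0498
```

{"name": "send_rows", "arguments": {
  "commands": [
    [0,0,0,0,0,0,1],
    [0,0,0,0,0,0,1],
    [0,0,0,0,0,0,1],
    [0,0,0,0,0,0,1],
    [0,0,0,0,0,0,1]
  ],
  "grip_force": 60
}}

```text
time: 6.23
ee_pos: [0.5201, -0.0565, 0.0579]
eef_rot: [0.913, 0.408, 0.004, -0.008]
ft_force: [2.5, -1.8, -5.8]
width: 0.0307
```

{"name": "send_rows", "arguments": {
  "commands": [
    [0,0,0,0,0,0.8,1],
    [0,0,0,0,0,0.8,1],
    [0,0,0,0,0,0.8,1],
    [0,0,0,0,0,0.8,1],
    [0,0,0,0,0,0.8,1],
    [0,0,0,0,0,0.8,1]
  ]
}}

```text
time: 6.73
ee_pos: [0.5191, -0.0559, 0.0581]
eef_rot: [0.804, 0.594, 0.002, -0.009]
ft_force: [-1.6, 1.0, -0.9]
width: 0.0308
```

```bash
python3 - <<'E'
from h import *
s=r.read_state();print(s["ee_pos"],s["ft_force"],s["torque"],2*np.degrees(np.arctan2(s["eef_rot"][1],s["eef_rot"][0]))-90)
E
```

```text
[ 0.51910631 -0.05588988  0.05812914] [-1.60252543  0.96971505 -0.88617731] [-0.0398438   0.24602773 -0.32478087] -17.08499656505556
```

{"name": "send_rows", "arguments": {
  "commands": [
    [0,0,0,0,0,0.8,1],
    [0,0,0,0,0,0.8,1],
    [0,0,0,0,0,0.8,1],
    [0,0,0,0,0,0.8,1],
    [0,0,0,0,0,0.8,1],
    [0,0,0,0,0,0.8,1],
    [0,0,0,0,0,0.8,1],
    [0,0,0,0,0,0.8,1],
    [0,0,0,0,0,0.8,1],
    [0,0,0,0,0,0.8,1]
  ]
}}

```text
time: 7.57
ee_pos: [0.5171, -0.0559, 0.0587]
eef_rot: [0.541, 0.841, -0.001, -0.012]
ft_force: [-2.5, -0.8, 0.2]
width: 0.0309
```

{"name": "send_rows", "arguments": {
  "commands": [
    [0,0,0,0,0,0.8,1],
    [0,0,0,0,0,0.8,1],
    [0,0,0,0,0,0.8,1],
    [0,0,0,0,0,0.4,1],
    [0,0,0,0,0,0,1]
  ]
}}

```text
time: 7.98
ee_pos: [0.5164, -0.0563, 0.0589]
eef_rot: [0.429, 0.903, -0.002, -0.012]
ft_force: [-0.2, 0.5, -2.2]
width: 0.031
```

{"name": "send_rows", "arguments": {
  "commands": [
    [0,0,0,0,0,0,-0.15],
    [0,0,0,0,0,0,-0.15],
    [0,0,0.5,0,0,0,-0.15],
    [0,0,1,0,0,-0.5,-0.15],
    [0.1,0,1,0,0,-1,0.5],
    [0.1,0.5,0,0,0,-1,1],
    [0,1,0,0,0,-1,1],
    [0,0.7,0,0,0,-1,1],
    [0,0,0,0,0,-1,1],
    [0,0,0,0,0,-1,1]
  ]
}}

```text
time: 8.82
ee_pos: [0.5238, 0.0112, 0.14]
eef_rot: [0.678, 0.735, 0.003, -0.011]
ft_force: [-0.9, 0.3, -0.2]
width: 0.0176
```

```bash
python3 - <<'E'
from h import *
b=r.camera("scene");cv2.imwrite("pics/scene4.png",b);redq("pics/scene4.png")
a=r.camera("side")
cv2.imwrite("pics/z4.png",np.hstack([cv2.resize(b[155:255,255:355],(400,400),interpolation=2),cv2.resize(a[160:260,195:295],(400,400),interpolation=2)]))
E
```

```text
red [317.8 205.8] [0.5195 0.0587 0.1003] q axis 0.7359207361460911 q pivot 0.650708456731477 R 0.0745423871905971
```

View pics/z4.png

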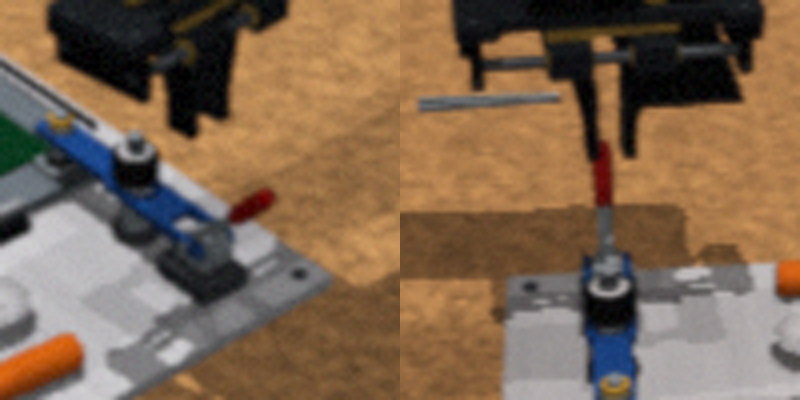

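{"name": "send_rows", "arguments": {
  "commands": [
    [-0.1,1,0.5,0,0,-1,1],
    [0,1,0.5,0,0,0,1],
    [0,1,0,0,0,0,1],
    [0,0.2,-0.4,0,0,0,1],
    [0,0,-0.8,0,0,0,1],
    [0,0,-0.8,0,0,0,1],
    [0,0,0,0,0,0,1]
  ]
}}

```text
time: 9.5
ee_pos: [0.5216, 0.1085, 0.1108]
eef_rot: [0.703, 0.711, 0.006, -0.009]
ft_force: [-1.0, -0.2, -0.1]
width: 0.0006
```

{"name": "send_rows", "arguments": {
  "commands": [
    [0,-0.3,-0.2,0,0,0,1],
    [0,-0.3,-0.1,0,0,0,1],
    [0,-0.3,0,0,0,0,1],
    [0,-0.3,0,0,0,0,1],
    [0,-0.2,0,0,0,0,1],
    [0,-0.2,0,0,0,0,1]
  ]
}}

```text
time: 10.0
ee_pos: [0.5224, 0.0547, 0.1042]
eef_rot: [0.702, 0.712, 0.006, -0.009]
ft_force: [-0.2, 1.9, 1.0]
width: 0.0007
```

{"name": "send_rows", "arguments": {
  "commands": [
    [0,0.3,0.4,0,0,0,1],
    [0,0,1,0,0,0,1],
    [0,-0.2,1,0,0,0,1],
    [0,-1,0,0,0,0,1],
    [-0.05,-1,0,0,0,0,1],
    [0,-0.6,-0.3,0,0,0,1],
    [0,-0.2,-1,0,0,0,1],
    [0,0,-0.8,0,0,0,1],
    [0,0,0,0,0,0,1]
  ]
}}

```text
time: 10.75
ee_pos: [0.5243, -0.041, 0.1225]
eef_rot: [0.705, 0.709, 0.012, -0.002]
ft_force: [-1.2, 0.8, -0.9]
width: 0.0007
```

```bash
python3 - <<'E'
from h import *
b=r.camera("scene");cv2.imwrite("pics/scene5.png",b);redq("pics/scene5.png");s=r.read_state();print(s["ee_pos"],s["ft_force"])
E
```

```text
red [310.7 197.7] [0.5195 0.0317 0.1114] q axis 0.3394830408461518 q pivot 0.25315736493882723 R 0.07268124270083968
[ 0.52512248 -0.04123767  0.12451624] [-0.14544953 -0.60500062  0.15282571]
```

{"name": "send_rows", "arguments": {
  "commands": [
    [-0.15,0.8,-0.3,0,0,0,1],
    [0,0.4,-0.2,0,0,0,1],
    [0,0,0,0,0,0,1]
  ]
}}

```text
time: 11.05
ee_pos: [0.5227, -0.0057, 0.1133]
eef_rot: [0.706, 0.708, 0.014, -0.0]
ft_force: [-0.1, 0.5, -0.0]
width: 0.0
```

{"name": "send_rows", "arguments": {
  "commands": [
    [0,0.1,0,0,0,0,1],
    [0,0.1,0,0,0,0,1]
  ]
}}

```text
time: 11.22
ee_pos: [0.5239, 0.0005, 0.1154]
eef_rot: [0.705, 0.709, 0.015, 0.001]
ft_force: [-0.1, 0.2, 0.4]
width: 0.0004
```

{"name": "send_rows", "arguments": {
  "commands": [
    [-0.05,0,-0.15,-0.23,0.26,0,1],
    [0,0,-0.1,0,0,0,1],
    [0,0,-0.05,0,0,0,1]
  ]
}}

```text
time: 11.47
ee_pos: [0.5239, 0.0003, 0.108]
eef_rot: [0.705, 0.709, -0.001, 0.001]
ft_force: [0.5, -0.6, 0.3]
width: 0.0003
```

{"name": "send_rows", "arguments": {
  "commands": [
    [0,0.15,0,0,0,0,1],
    [0,0.15,0,0,0,0,1]
  ]
}}

```text
time: 11.63
ee_pos: [0.5239, 0.0083, 0.1075]
eef_rot: [0.706, 0.708, -0.001, 0.001]
ft_force: [0.4, 0.7, 0.8]
width: 0.0005
```

{"name": "send_rows", "arguments": {
  "commands": [
    [0,0.1,-0.03,0,0,0,1],
    [0,0.1,-0.03,0,0,0,1]
  ]
}}

```text
time: 11.8
ee_pos: [0.524, 0.0147, 0.1058]
eef_rot: [0.706, 0.708, -0.001, 0.001]
ft_force: [-0.4, -2.6, 3.1]
width: 0.0006
```

{"name": "send_rows", "arguments": {
  "commands": [
    [0,0.1,-0.03,0,0,0,1]
  ]
}}

```text
time: 11.88
ee_pos: [0.5242, 0.0177, 0.105]
eef_rot: [0.706, 0.708, -0.001, 0.001]
ft_force: [-0.7, -2.3, 3.3]
width: 0.0005
```

{"name": "send_rows", "arguments": {
  "commands": [
    [0,0.1,-0.03,0,0,0,1]
  ]
}}

```text
time: 11.97
ee_pos: [0.5243, 0.0207, 0.1043]
eef_rot: [0.706, 0.708, -0.001, 0.001]
ft_force: [-0.4, -2.6, 4.9]
width: 0.0002
```

{"name": "send_rows", "arguments": {
  "commands": [
    [0,0.1,-0.04,0,0,0,1]
  ]
}}

```text
time: 12.05
ee_pos: [0.5244, 0.0238, 0.1033]
eef_rot: [0.706, 0.708, -0.001, 0.001]
ft_force: [-0.1, -0.8, 3.9]
width: 0.0004
```

{"name": "send_rows", "arguments": {
  "commands": [
    [0,0.1,-0.04,0,0,0,1]
  ]
}}

```text
time: 12.13
ee_pos: [0.5245, 0.027, 0.1022]
eef_rot: [0.706, 0.708, -0.001, 0.002]
ft_force: [-1.0, -2.2, 3.5]
width: 0.0005
```

{"name": "send_rows", "arguments": {
  "commands": [
    [0,0.09,-0.05,0,0,0,1]
  ]
}}

```text
time: 12.22
ee_pos: [0.5246, 0.0301, 0.1007]
eef_rot: [0.706, 0.708, -0.001, 0.002]
ft_force: [-1.5, -1.2, 3.9]
width: 0.0004
```

{"name": "send_rows", "arguments": {
  "commands": [
    [0,0.09,-0.05,0,0,0,1]
  ]
}}

```text
time: 12.3
ee_pos: [0.5246, 0.0332, 0.0992]
eef_rot: [0.706, 0.708, -0.001, 0.002]
ft_force: [-1.2, -0.8, 4.9]
width: 0.0006
```

{"name": "send_rows", "arguments": {
  "commands": [
    [0,0.09,-0.06,0,0,0,1]
  ]
}}

```text
time: 12.38
ee_pos: [0.5247, 0.0363, 0.0973]
eef_rot: [0.706, 0.708, -0.001, 0.002]
ft_force: [-1.1, -0.8, 5.5]
width: 0.0006
```

{"name": "send_rows", "arguments": {
  "commands": [
    [0,0.08,-0.06,0,0,0,1]
  ]
}}

```text
time: 12.47
ee_pos: [0.5247, 0.0392, 0.0954]
eef_rot: [0.706, 0.708, -0.001, 0.001]
ft_force: [-0.3, -1.5, 2.9]
width: 0.0006
```

{"name": "send_rows", "arguments": {
  "commands": [
    [0,0.08,-0.06,0,0,0,1]
  ]
}}

```text
time: 12.55
ee_pos: [0.5246, 0.0419, 0.0933]
eef_rot: [0.706, 0.708, -0.001, 0.001]
ft_force: [-0.9, -1.7, 2.0]
width: 0.0008
```

{"name": "send_rows", "arguments": {
  "commands": [
    [0,0.08,-0.06,0,0,0,1]
  ]
}}

```text
time: 12.63
ee_pos: [0.5246, 0.0445, 0.0911]
eef_rot: [0.706, 0.708, -0.001, 0.001]
ft_force: [-1.1, -1.2, 2.8]
width: 0.0006
```

{"name": "send_rows", "arguments": {
  "commands": [
    [0,0.08,-0.06,0,0,0,1]
  ]
}}

```text
time: 12.72
ee_pos: [0.5245, 0.0471, 0.089]
eef_rot: [0.706, 0.708, -0.001, 0.001]
ft_force: [-0.0, -1.5, 2.2]
width: 0.0007
```

{"name": "send_rows", "arguments": {
  "commands": [
    [0,0.07,-0.07,0,0,0,1]
  ]
}}

```text
time: 12.8
ee_pos: [0.5244, 0.0493, 0.0866]
eef_rot: [0.706, 0.708, -0.001, 0.002]
ft_force: [-0.6, -2.0, 2.7]
width: 0.001
```

```bash
python3 - <<'E'
from h import *
b=r.camera("scene");cv2.imwrite("pics/scene6.png",b);redq("pics/scene6.png");s=r.read_state();print(s["ee_pos"],s["ft_force"])
def qq(y,z,PY=.014):
    a=.5
    for _ in range(20):
        pz=.041+.008*np.cos(1.53-a)
        Y=y+.0095-PY;Z=z-pz;L=np.hypot(Y,Z);a=np.arctan2(Y,Z)+np.arcsin(.007/L)
    return a,L
D1=[(.0114,.1073,-1.5,-.8),(.0148,.1068,-1.9,2.4),(.0182,.1064,-2.1,2.5),(.0215,.1058,-2.5,2.4),(.0248,.1052,-2.4,1.8),(.0281,.1043,-2.5,1.1),(.0291,.1039,-1.2,.9),(.0337,.1018,-2.3,4.9),(.0361,.1005,-4,6),(.0384,.099,-2.5,8.5),(.0406,.0976,-3.1,9.6)]
D2=[(.0147,.1058,-2.6,3.1),(.0177,.105,-2.3,3.3),(.0207,.1043,-2.6,4.9),(.0238,.1033,-.8,3.9),(.027,.1022,-2.2,3.5),(.0301,.1007,-1.2,3.9),(.0332,.0992,-.8,4.9),(.0363,.0973,-.8,5.5),(.0392,.0954,-1.5,2.9),(.0419,.0933,-1.7,2.0)]
for D in(D1,D2):
  for y,z,fy,fz in D:
    a,L=qq(y,z);print(round(a,3),"M/.07=",round((-fy*np.cos(a)+fz*np.sin(a))*L/.07,2))
E
```

```text
red [320.3 212.2] [0.5195 0.0688 0.0856] q axis 0.9657153616042518 q pivot 0.8915233416357682 R 0.07106608097080029
[0.52428103 0.04976374 0.0861452 ] [-0.25820762 -2.51553164  1.9249643 ]
0.215 M/.07= 1.2
0.27 M/.07= 2.27
0.325 M/.07= 2.55
0.379 M/.07= 2.93
0.433 M/.07= 2.68
0.489 M/.07= 2.48
0.507 M/.07= 1.35
0.591 M/.07= 4.19
0.637 M/.07= 6.1
0.684 M/.07= 6.54
0.728 M/.07= 7.77
0.273 M/.07= 3.01
0.325 M/.07= 2.89
0.376 M/.07= 3.75
0.431 M/.07= 2.08
0.489 M/.07= 3.15
0.549 M/.07= 2.66
0.609 M/.07= 2.99
0.674 M/.07= 3.49
0.735 M/.07= 2.62
0.797 M/.07= 2.23
```

{"name": "send_rows", "arguments": {
  "commands": [
    [0,0.06,-0.09,0,0,0,1]
  ]
}}

```text
time: 12.93
ee_pos: [0.5246, 0.0513, 0.0837]
eef_rot: [0.706, 0.708, -0.001, 0.002]
ft_force: [-0.1, -1.7, 5.9]
width: 0.0005
```

{"name": "send_rows", "arguments": {
  "commands": [
    [0,0.06,-0.09,0,0,0,1]
  ]
}}

```text
time: 13.02
ee_pos: [0.5248, 0.0533, 0.081]
eef_rot: [0.706, 0.708, -0.001, 0.002]
ft_force: [-2.2, -1.9, 7.2]
width: 0.0003
```

{"name": "send_rows", "arguments": {
  "commands": [
    [0,0.05,-0.09,0,0,0,1]
  ]
}}

```text
time: 13.1
ee_pos: [0.525, 0.0549, 0.0783]
eef_rot: [0.706, 0.708, -0.001, 0.002]
ft_force: [-1.9, -2.6, 7.3]
width: 0.0006
```

{"name": "send_rows", "arguments": {
  "commands": [
    [0,0.05,-0.09,0,0,0,1]
  ]
}}

```text
time: 13.18
ee_pos: [0.5251, 0.0564, 0.0758]
eef_rot: [0.706, 0.708, -0.001, 0.002]
ft_force: [-1.6, -2.7, 7.9]
width: 0.0005
```

{"name": "send_rows", "arguments": {
  "commands": [
    [0,0.05,-0.1,0,0,0,1]
  ]
}}

```text
time: 13.27
ee_pos: [0.5251, 0.0578, 0.0729]
eef_rot: [0.706, 0.708, -0.001, 0.002]
ft_force: [-3.1, -3.1, 7.0]
width: 0.0005
```

```bash
cat >> h.py <<'E'
def qq(y,z,PY=.014,dz=0):
    a=.5
    for _ in range(50):
        pz=.041+dz+.008*np.cos(1.53-a)
        Y=y+.0095-PY;Z=z-pz;L=np.hypot(Y,Z);a=np.arctan2(Y,Z)+np.arcsin(.007/L)
    return a,L
def tab(D,**k):
  for y,z,fy,fz in D:
    a,L=qq(y,z,**k);print(round(a,3),round(L,3),"M/.07=",round((-fy*np.cos(a)+fz*np.sin(a))*L/.07,2))
E
python3 - <<'E'
from h import *
D2=[(.0363,.0973,-.8,5.5),(.0392,.0954,-1.5,2.9),(.0419,.0933,-1.7,2.0),(.0445,.0911,-1.2,2.8),(.0471,.089,-1.5,2.2),(.0493,.0866,-2,2.7),(.0513,.0837,-1.7,5.9),(.0533,.081,-1.9,7.2),(.0549,.0783,-2.6,7.3),(.0564,.0758,-2.7,7.9),(.0578,.0729,-3.1,7.0)]
tab(D2,dz=.0011)
b=r.camera("scene");cv2.imwrite("pics/scene7.png",b);redq("pics/scene7.png");s=r.read_state();print(s["ee_pos"],s["ft_force"])
E
```

```text
0.686 0.059 M/.07= 3.47
0.749 0.059 M/.07= 2.59
0.811 0.059 M/.07= 2.2
0.873 0.058 M/.07= 2.44
0.933 0.059 M/.07= 2.23
0.992 0.059 M/.07= 2.8
1.057 0.058 M/.07= 4.96
1.117 0.058 M/.07= 6.07
1.174 0.058 M/.07= 6.41
1.226 0.058 M/.07= 6.93
1.284 0.058 M/.07= 6.3
red [323.  218.9] [0.5195 0.0798 0.0702] q axis 1.238707606845065 q pivot 1.156205881852551 R 0.07238809763679642
[0.52490166 0.05809286 0.07234866] [-1.69028097 -1.86480256  5.05887827]
```

{"name": "send_rows", "arguments": {
  "commands": [
    [0,-0.1,0.6,0,0,0,0.3],
    [-0.1,0.5,0.5,0,0,0,-0.1],
    [-0.05,0.4,0,0,0,0,-0.1],
    [0,0,0,0,0,0,-0.1],
    [0,0,-0.6,0,0,0,-0.1],
    [0,0,-0.6,0,0,0,-0.1],
    [0,0,0,0,0,0,-0.1]
  ]
}}

```text
time: 13.9
ee_pos: [0.5187, 0.0854, 0.0658]
eef_rot: [0.705, 0.709, -0.001, 0.0]
ft_force: [0.1, -0.3, 0.5]
width: 0.0391
```

{"name": "send_rows", "arguments": {
  "commands": [
    [0.03,0,-0.15,0,0,0,1],
    [0,0,0,0,0,0,1],
    [0,0,0,0,0,0,1],
    [0,0,0,0,0,0,1]
  ],
  "grip_force": 10
}}

```text
time: 14.23
ee_pos: [0.519, 0.0847, 0.0602]
eef_rot: [0.705, 0.709, -0.002, -0.0]
ft_force: [-0.4, -0.2, -0.7]
width: 0.0278
```

{"name": "send_rows", "arguments": {
  "commands": [
    [0,-0.05,0.3,0,0,0,1],
    [0,-0.1,0.3,0,0,0,1],
    [0,-0.15,0.3,0,0,0,1],
    [0,-0.2,0.25,0,0,0,1]
  ]
}}

```text
time: 14.57
ee_pos: [0.5191, 0.0693, 0.0983]
eef_rot: [0.705, 0.709, -0.002, -0.0]
ft_force: [-0.5, -0.2, 0.5]
width: 0.0041
```

```bash
python3 - <<'E'
from h import *
b=r.camera("scene");cv2.imwrite("pics/scene8.png",b);redq("pics/scene8.png");s=r.read_state();print(s["ee_pos"],s["ft_force"])
a=r.camera("side")
cv2.imwrite("pics/z8.png",np.hstack([cv2.resize(b[155:255,255:355],(400,400),interpolation=2),cv2.resize(a[160:260,195:295],(400,400),interpolation=2)]))
E
```

```text
red [322.  218.9] [0.5195 0.0763 0.0682] q axis 1.2699402017829087 q pivot 1.1618799513137368 R 0.06840233502108631
[0.52004368 0.06772373 0.09984606] [ 1.17226076 -1.73602149  1.76827203]
```

View pics/z8.png

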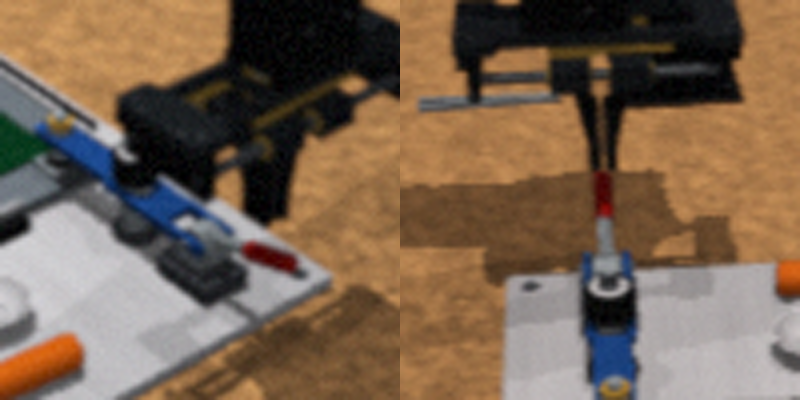

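{"name": "send_rows", "arguments": {
  "commands": [
    [0,0.4,0,0,0,0,-0.1],
    [0,0.1,0,0,0,0,-0.1],
    [0,0,0,0,0,0,-0.1],
    [0,0,0,0,0,0,-0.1],
    [0,0,-0.6,0,0,0,-0.1],
    [0,0,-0.6,0,0,0,0.2],
    [0,0,-0.1,0,0,0,0.5],
    [0,0,0,0,0,0,1],
    [0,0,0,0,0,0,1],
    [0,0,0,0,0,0,1]
  ],
  "grip_force": 15
}}

```text
time: 15.5
ee_pos: [0.5194, 0.0866, 0.0588]
eef_rot: [0.705, 0.709, -0.001, 0.0]
ft_force: [0.0, -0.1, -0.2]
width: 0.0158
```

{"name": "send_rows", "arguments": {
  "commands": [
    [0,0,0,0,0,0,1],
    [0,0,0,0,0,0,1]
  ]
}}

```text
time: 15.67
ee_pos: [0.5195, 0.0863, 0.0596]
eef_rot: [0.705, 0.709, -0.001, 0.0]
ft_force: [-0.8, -0.1, -3.6]
width: 0.013
```

{"name": "send_rows", "arguments": {
  "commands": [
    [0,-0.1,0.23,0,0,0,1],
    [0,-0.1,0.23,0,0,0,1],
    [0,-0.15,0.2,0,0,0,1],
    [0,-0.15,0.2,0,0,0,1]
  ]
}}

```text
time: 16.0
ee_pos: [0.5191, 0.0709, 0.0873]
eef_rot: [0.705, 0.71, -0.001, -0.0]
ft_force: [0.2, -1.6, -4.1]
width: 0.0133
```

{"name": "send_rows", "arguments": {
  "commands": [
    [0,-0.18,0.13,0,0,0,1],
    [0,-0.18,0.12,0,0,0,1],
    [0,-0.2,0.08,0,0,0,1],
    [0,-0.1,0.04,0,0,0,1],
    [0,0,0,0,0,0,1]
  ]
}}

```text
time: 16.42
ee_pos: [0.5195, 0.0487, 0.1026]
eef_rot: [0.705, 0.709, 0.0, -0.0]
ft_force: [-1.3, 1.3, -2.2]
width: 0.0134
```

{"name": "send_rows", "arguments": {
  "commands": [
    [0,0,0,0,0,0,-0.15],
    [0,0,0,0,0,0,-0.15],
    [0,0,0.8,0,0,0.6,-0.15],
    [0,-0.4,0.8,0,0,0.6,-0.15],
    [0,-1,0,0,0,0.6,-0.15],
    [0,-1,0,0,0,0.6,-0.15],
    [0,-0.7,0,0,0,0.6,-0.15],
    [0,-0.2,-0.2,0,0,0,-0.15],
    [0,0,-0.3,0,0,0,-0.15],
    [0,0,0,0,0,0,-0.15]
  ]
}}

```text
time: 17.25
ee_pos: [0.5212, -0.0536, 0.1369]
eef_rot: [0.601, 0.799, 0.0, 0.003]
ft_force: [-0.0, -0.1, -0.7]
width: 0.0502
```

{"name": "send_rows", "arguments": {
  "commands": [
    [-0.06,-0.12,-0.6,0,0,0,-0.15],
    [0,0,-0.8,0,0,0,-0.15],
    [0,0,-0.8,0,0,0,-0.15],
    [0,0,-0.3,0,0,0,-0.15],
    [0,0,0,0,0,0,-0.15]
  ]
}}

```text
time: 17.67
ee_pos: [0.5196, -0.0501, 0.0575]
eef_rot: [0.6, 0.8, 0.0, 0.002]
ft_force: [0.1, -0.0, 0.2]
width: 0.0502
```

{"name": "send_rows", "arguments": {
  "commands": [
    [-0.02,-0.25,0,0,0,0,-0.15],
    [0,0,0,0,0,0,-0.15],
    [0,0,0,0,0,0,0.3],
    [0,0,0,0,0,0,1],
    [0,0,0,0,0,0,1],
    [0,0,0,0,0,0,1],
    [0,0,0,0,0,0,1]
  ],
  "grip_force": 60
}}

```text
time: 18.25
ee_pos: [0.5177, -0.0572, 0.0604]
eef_rot: [0.6, 0.8, -0.001, 0.001]
ft_force: [6.9, 1.1, -8.0]
width: 0.031
```

{"name": "send_rows", "arguments": {
  "commands": [
    [0,0,0,0,0,-0.8,1],
    [0,0,0,0,0,-0.8,1],
    [0,0,0,0,0,-0.8,1],
    [0,0,0,0,0,-0.8,1],
    [0,0,0,0,0,-0.8,1],
    [0,0,0,0,0,-0.8,1],
    [0,0,0,0,0,0,1]
  ]
}}

```text
time: 18.83
ee_pos: [0.5185, -0.0572, 0.0601]
eef_rot: [0.758, 0.652, -0.001, 0.003]
ft_force: [0.1, -0.8, -3.8]
width: 0.0307
```

{"name": "send_rows", "arguments": {
  "commands": [
    [0,0,0,0,0,-0.75,1],
    [0,0,0,0,0,-0.75,1],
    [0,0,0,0,0,0,1]
  ]
}}

```text
time: 19.08
ee_pos: [0.5186, -0.0572, 0.06]
eef_rot: [0.798, 0.602, -0.001, 0.003]
ft_force: [0.3, -1.0, -4.0]
width: 0.0305
```

{"name": "send_rows", "arguments": {
  "commands": [
    [0,0,0,0,0,0,-0.15],
    [0,0,0,0,0,0,-0.15],
    [0,0,0.5,0,0,0,-0.15],
    [0,0,1,0,0,0.8,0],
    [0,0.2,0.4,0,0,0.8,1],
    [0.03,0.7,0,0,0,0.8,1],
    [0,0.6,0,0,0,0.8,1],
    [0,0,0,0,0,0.1,1],
    [0,0,0,0,0,0,1]
  ],
  "grip_force": 20
}}

```text
time: 19.83
ee_pos: [0.5216, -0.0113, 0.1238]
eef_rot: [0.692, 0.722, 0.003, 0.005]
ft_force: [0.1, -0.7, 0.1]
width: 0.0179
```

```bash
python3 - <<'E'
from h import *
b=r.camera("scene");cv2.imwrite("pics/scene9.png",b);redq("pics/scene9.png");s=r.read_state();print(s["ee_pos"],s["eef_rot"],s["ft_force"],s["width"])
E
```

```text
red [314.3 201.6] [0.5195 0.0454 0.1063] q axis 0.547415834991901 q pivot 0.4539564648002384 R 0.07268103694643595
[ 0.52162379 -0.01116214  0.12371282] [0.69201812 0.72185785 0.00270059 0.00498774] [0.67048895 0.27362127 0.60356294] 0.01397209445676831
```

{"name": "send_rows", "arguments": {
  "commands": [
    [-0.03,0.4,-0.3,0,0,-0.4,1],
    [0,0.2,-0.2,0,0,0,1],
    [0,0,0,0,0,0,1]
  ]
}}

```text
time: 20.13
ee_pos: [0.5211, 0.0047, 0.1086]
eef_rot: [0.706, 0.708, 0.003, 0.006]
ft_force: [0.6, -0.7, -0.3]
width: 0.0017
```

{"name": "send_rows", "arguments": {
  "commands": [
    [0,0.15,-0.03,0,0,0,1],
    [0,0.1,-0.03,0,0,0,1]
  ]
}}

```text
time: 20.3
ee_pos: [0.521, 0.0107, 0.1066]
eef_rot: [0.707, 0.708, 0.002, 0.006]
ft_force: [0.3, 0.1, -0.9]
width: 0.0004
```

{"name": "send_rows", "arguments": {
  "commands": [
    [0,0.1,-0.04,0,0,0,1]
  ]
}}

```text
time: 20.38
ee_pos: [0.5211, 0.0134, 0.1055]
eef_rot: [0.707, 0.707, 0.002, 0.006]
ft_force: [0.5, -0.4, -0.1]
width: 0.0006
```

{"name": "send_rows", "arguments": {
  "commands": [
    [0,0.1,-0.04,0,0,0,1]
  ]
}}

```text
time: 20.47
ee_pos: [0.5211, 0.0164, 0.1043]
eef_rot: [0.707, 0.707, 0.002, 0.006]
ft_force: [0.0, 0.2, -0.3]
width: 0.0003
```

{"name": "send_rows", "arguments": {
  "commands": [
    [0,0.1,0.02,0,0,0,1]
  ]
}}

```text
time: 20.55
ee_pos: [0.521, 0.0194, 0.1047]
eef_rot: [0.707, 0.707, 0.002, 0.006]
ft_force: [-1.5, 0.0, -0.6]
width: 0.0004
```

{"name": "send_rows", "arguments": {
  "commands": [
    [0,0.1,0.02,0,0,0,1]
  ]
}}

```text
time: 20.63
ee_pos: [0.521, 0.0226, 0.1054]
eef_rot: [0.707, 0.707, 0.002, 0.006]
ft_force: [-0.4, 0.3, -0.9]
width: 0.0007
```

{"name": "send_rows", "arguments": {
  "commands": [
    [0,0.1,0,0,0,0,1]
  ]
}}

```text
time: 20.72
ee_pos: [0.5212, 0.0258, 0.1056]
eef_rot: [0.707, 0.707, 0.002, 0.006]
ft_force: [-0.1, 0.0, 0.1]
width: 0.0006
```

{"name": "send_rows", "arguments": {
  "commands": [
    [0,0.09,-0.05,0,0,0,1]
  ]
}}

```text
time: 20.8
ee_pos: [0.5214, 0.0288, 0.1044]
eef_rot: [0.707, 0.707, 0.002, 0.006]
ft_force: [0.1, -2.5, 2.7]
width: 0.0005
```

{"name": "send_rows", "arguments": {
  "commands": [
    [0,0.09,-0.05,0,0,0,1]
  ]
}}

```text
time: 20.88
ee_pos: [0.5216, 0.0315, 0.1032]
eef_rot: [0.707, 0.707, 0.003, 0.006]
ft_force: [-1.0, -1.5, 2.9]
width: 0.0005
```

{"name": "send_rows", "arguments": {
  "commands": [
    [0,0.09,-0.05,0,0,0,1]
  ]
}}

```text
time: 20.97
ee_pos: [0.5218, 0.0343, 0.1018]
eef_rot: [0.707, 0.707, 0.003, 0.006]
ft_force: [-1.5, -0.8, 4.3]
width: 0.0002
```

{"name": "send_rows", "arguments": {
  "commands": [
    [0,0.08,-0.06,0,0,0,1]
  ]
}}

```text
time: 21.05
ee_pos: [0.5219, 0.0369, 0.1001]
eef_rot: [0.707, 0.707, 0.003, 0.007]
ft_force: [-1.0, -0.9, 4.0]
width: 0.0002
```

{"name": "send_rows", "arguments": {
  "commands": [
    [0,0.08,-0.06,0,0,0,1]
  ]
}}

```text
time: 21.13
ee_pos: [0.522, 0.0395, 0.0983]
eef_rot: [0.707, 0.707, 0.003, 0.007]
ft_force: [-1.9, -1.0, 2.7]
width: 0.0004
```

{"name": "send_rows", "arguments": {
  "commands": [
    [0,0.08,-0.06,0,0,0,1]
  ]
}}

```text
time: 21.22
ee_pos: [0.5221, 0.0422, 0.0964]
eef_rot: [0.707, 0.707, 0.003, 0.007]
ft_force: [-0.8, -0.0, 4.1]
width: 0.0005
```

{"name": "send_rows", "arguments": {
  "commands": [
    [0,0.08,-0.06,0,0,0,1]
  ]
}}

```text
time: 21.3
ee_pos: [0.5221, 0.0447, 0.0944]
eef_rot: [0.707, 0.707, 0.003, 0.007]
ft_force: [-2.3, -2.6, 2.9]
width: 0.0005
```

{"name": "send_rows", "arguments": {
  "commands": [
    [0,0.07,-0.07,0,0,0,1]
  ]
}}

```text
time: 21.38
ee_pos: [0.5222, 0.0469, 0.0922]
eef_rot: [0.707, 0.707, 0.003, 0.007]
ft_force: [-1.6, -2.0, 5.8]
width: 0.0002
```

{"name": "send_rows", "arguments": {
  "commands": [
    [0,0.07,-0.07,0,0,0,1]
  ]
}}

```text
time: 21.47
ee_pos: [0.5224, 0.049, 0.0902]
eef_rot: [0.707, 0.707, 0.003, 0.007]
ft_force: [-2.4, -1.3, 8.4]
width: 0.0007
```

{"name": "send_rows", "arguments": {
  "commands": [
    [0,0.07,-0.07,0,0,0,1]
  ]
}}

```text
time: 21.55
ee_pos: [0.5226, 0.051, 0.0882]
eef_rot: [0.707, 0.707, 0.003, 0.007]
ft_force: [-3.9, -3.2, 8.6]
width: 0.0005
```

```bash
python3 - <<'E'
from h import *
b=r.camera("scene");cv2.imwrite("pics/scene10.png",b);redq("pics/scene10.png");s=r.read_state();print(s["ee_pos"],s["ft_force"])
D=[(.0288,.1044,-2.5,2.7),(.0315,.1032,-1.5,2.9),(.0343,.1018,-.8,4.3),(.0369,.1001,-.9,4.0),(.0395,.0983,-1,2.7)]
tab(D,dz=.0007)
E
```

```text
red [320.8 211.7] [0.5195 0.0705 0.088 ] q axis 0.9586107264867364 q pivot 0.88140196805087 R 0.07382423788267288
[0.52239493 0.05141583 0.08778921] [-1.4490966  -1.8447246   6.02151579]
0.504 0.063 M/.07= 3.16
0.553 0.063 M/.07= 2.52
0.606 0.063 M/.07= 2.79
0.659 0.062 M/.07= 2.81
0.714 0.062 M/.07= 2.23
```

```bash
python3 - <<'E'
from h import *
tab([(.0395,.0983,-1,2.7),(.0422,.0964,0,4.1),(.0447,.0944,-2.6,2.9),(.0469,.0922,-2,5.8),(.049,.0902,-1.3,8.4),(.051,.0882,-3.2,8.6)],dz=.0007)
for P in(.014,.0155):print(np.arctan2(.0705-P,.088-.0488))
E
```

```text
0.714 0.062 M/.07= 2.23
0.77 0.062 M/.07= 2.52
0.826 0.062 M/.07= 3.42
0.88 0.061 M/.07= 5.02
0.93 0.061 M/.07= 6.56
0.979 0.061 M/.07= 7.79
0.9642399832260546
0.9515795426824802
```

{"name": "send_rows", "arguments": {
  "commands": [
    [-0.03,0.08,-0.1,0,0,0,1],
    [0,0.08,-0.12,0,0,0,1],
    [0,0.08,-0.14,0,0,0,1]
  ]
}}

```text
time: 21.85
ee_pos: [0.523, 0.0579, 0.0786]
eef_rot: [0.708, 0.707, 0.004, 0.008]
ft_force: [-4.4, -3.1, 12.4]
width: 0.0006
```

{"name": "send_rows", "arguments": {
  "commands": [
    [0,0.08,-0.14,0,0,0,1],
    [0,0.07,-0.15,0,0,0,1]
  ]
}}

```text
time: 22.02
ee_pos: [0.5231, 0.0618, 0.0706]
eef_rot: [0.708, 0.706, 0.004, 0.008]
ft_force: [-5.0, -4.0, 13.3]
width: 0.0002
```

{"name": "send_rows", "arguments": {
  "commands": [
    [0,0.06,-0.15,0,0,0,1],
    [0,0.06,-0.15,0,0,0,1]
  ]
}}

```text
time: 22.18
ee_pos: [0.523, 0.0644, 0.062]
eef_rot: [0.708, 0.706, 0.003, 0.008]
ft_force: [-4.6, -6.0, 13.2]
width: 0.0003
```

{"name": "send_rows", "arguments": {
  "commands": [
    [0,0.06,-0.15,0,0,0,1],
    [0,0.05,-0.15,0,0,0,1]
  ]
}}

```text
time: 22.35
ee_pos: [0.523, 0.0656, 0.0533]
eef_rot: [0.709, 0.705, 0.002, 0.009]
ft_force: [-4.0, -6.8, 13.7]
width: 0.0004
```

{"name": "send_rows", "arguments": {
  "commands": [
    [0,0.05,-0.12,0,0,0,1],
    [0,0,-0.12,0,0,0,1]
  ]
}}

```text
time: 22.52
ee_pos: [0.5245, 0.0657, 0.0497]
eef_rot: [0.71, 0.704, 0.003, 0.009]
ft_force: [-21.3, -1.6, 63.2]
width: 0.0011
```

{"name": "send_rows", "arguments": {
  "commands": [
    [0,0,0.2,0,0,0,1],
    [0,0,0.6,0,0,0,1],
    [0,-0.5,1,0,0,0,1],
    [0,-1,1,0,0,0,1],
    [0,-1,0.5,0,0,0,1],
    [0,-0.3,0,0,0,0,1],
    [0,0,0,0,0,0,1]
  ]
}}

```text
time: 23.1
ee_pos: [0.5233, -0.018, 0.1519]
eef_rot: [0.708, 0.706, 0.003, 0.008]
ft_force: [-0.4, 0.7, -0.9]
width: 0.0001
```

```bash
python3 - <<'E'
from h import *
s=r.read_state();print(s["ee_pos"],s["ft_force"],s["time"])
b=r.camera("scene");cv2.imwrite("pics/scene11.png",b);redq("pics/scene11.png")
a=r.camera("side");w=r.camera("wrist");cv2.imwrite("pics/w11.png",w)
cv2.imwrite("pics/z11.png",np.hstack([cv2.resize(b[155:255,255:355],(400,400),interpolation=2),cv2.resize(w,(400,400))]))
i0=cv2.imread("pics/scene0.png");c=cv2.cvtColor(i0,6);d=cv2.absdiff(c,cv2.cvtColor(b,6));print((d[160:250,145:240]>40).sum())
E
```

```text
[ 0.52326858 -0.01804106  0.15189778] [-0.41307539  0.69058518 -0.88117054] 23.1
red [322.5 226.8] [0.5195 0.0794 0.044 ] q axis -1.5566027735268197 q pivot 1.5246610915351062 R 0.06601998812398407
0
```

View pics/z11.png

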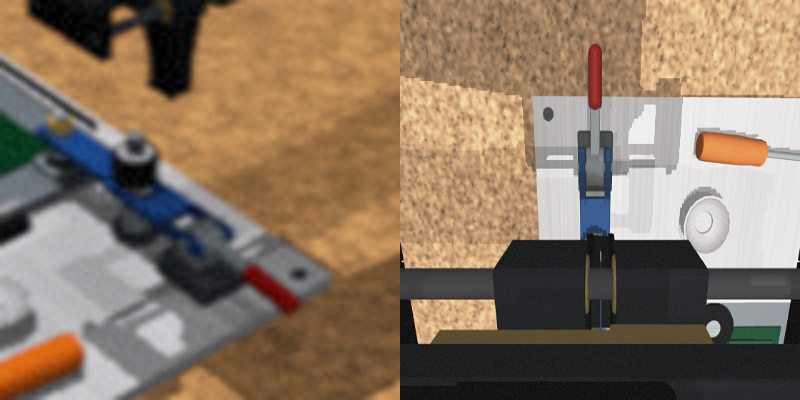

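The views show the lever flat along +y: red handle centre at (322.5,226.8) in the scene view, about 1.65 rad. It stays down with the gripper clear and the laptop region unchanged, so I'm handing in.

```bash
python3 - <<'E'
from bench import r
print(r.close_job())
E
```

```text
the job is handed in; nothing more can be done
None
```

The clamp is locked: the lever is down on its stop and stays there by itself. I handed the job in at about 23 s of the 72 s allowed. The clamp force can't be measured directly. From the final bite angle it should be about 27 N.

- **First feel:** the lever bit early, at about 0.54 rad (31°), so I stopped and loosened the nut by 81°.
- **Second feel:** the bite came at about 0.98 rad (56°), which is too late. I pinched the lever back and tightened the nut by 32°.
- **Third feel:** the bite came at about 0.79 rad (45°), so I pushed the lever down to its stop.

**Last checks:**
- **Lever:** it still lay at about 1.65 rad from its pivot after I withdrew. The handle's own tilt in the picture reads about 1.59 rad. Both are above 1.55.
- **Laptop:** its area in the scene view showed no change from the start.
- **Contact:** the wrist force was back to about zero, with the gripper clear of everything.

**What disagreed or went wrong:**
- **Push force:** the final push was about 13 N at the fingertip (roughly 11 N at the handle's middle), above the expected 4 to 7 N. I put this down to the fingertip sliding, because the push before the bite also read high.
- **At the stop:** the fingertip pressed with about 66 N for a moment when the lever reached its stop.
- **First two feels:** they disagreed by about 0.5 mm of foot travel, so I relied on the third.
- **Pinch:** my first attempt to pinch the lever missed because the fingers had not finished closing. It did not move the lever.

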